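# Level the jewellery display shelf

## Task

Stand the spirit level along the black display shelf and press it down gently but firmly (about 10 N) so that it seats flat; leave it standing there and turn the wing knob of the shelf's levelling foot until the bubble sits centred between the two black lines. Then press the level down in the same way again and finish while still holding it pressed, with the bubble centred; leave the ring box, the perfume bottle and the cream jar where they are.

Things in the scene. Friction and masses are not known exactly. Their poses are not given: they have to be found in the camera images.
- level: aluminium spirit level, a bar 200 mm long (x), 24 wide (y), 40 high (z), 0.25 kg, starting upright on the table; origin: centre of its underside. Mid-top is a 64 mm long window with a green vial (top 37 mm above the underside); beyond it, 32 to 100 mm from the middle, the top is solid and 40 mm high. Hold it across its width; at the middle its sides are 26 mm high. Either end may point either way
- bubble (a joint): position (m) of the pale bubble (seen about 20 mm long) along the level's x axis: 0 = centred between the two black lines (14 mm either side of the middle), range -0.02 to 0.02 (end of vial). It floats to the level's higher end, about 0.4 mm per milliradian of slope, and settles in about 1 s. Centred means clear of both lines, within 3.5 mm of the middle
- shelf_top (a point): centre of the flat top of the black display shelf, about 80 mm above the table: 330 mm long along this frame's y, 110 mm wide along x, z normal to the shelf; the frame tilts with it. The shelf is hinged at its +y end; its -y end is carried by the levelling foot and is the lower end at the start, by up to 0.05 rad. It does not give under a press; the stand is fixed to the table
- shelf: the tilting black shelf itself (same axes as shelf_top); origin on its hinge line under the +y end, 165 mm from the shelf's middle and 22 mm below its top
- knob_grip (a point): middle of the wing of the levelling knob, just beyond the shelf's -y end, axis vertical: a black upright bar 50 mm long (this frame's x, turns with the knob), 12 mm wide (y), from 15 mm below this point to 15 mm above it, on a 44 mm disc whose top is 14 mm below this point. It does not rise or sink as it turns
- knob (a joint): angle of the knob (rad), 0 to 3.6, growing clockwise seen from above. Clockwise raises the shelf's knob (-y) end, 0.024 rad of slope per rad, so the bubble goes about 9.6 mm per rad. Stiff (0.15 N m), stays where it is left. Needs 0.5 to 1.8 rad clockwise from the start, by a different amount and to a different angle each time: go by the bubble
- ring_box: bystander: black ring box 60 x 60 mm, 33 mm high, with a brass ring standing on top (to 50 mm); origin at the centre of its underside; leave alone
- perfume: bystander: amber glass perfume bottle 50 x 32 mm, 103 mm high with its cap; origin at the centre of its underside; leave alone
- jar: bystander: white cream jar, 56 mm diameter, 40 mm high; origin at the centre of its underside; leave alone
Mind the look-alikes: they are no part of the job. There is more than one size of the level; the one meant has the size given above.

How it is judged:
By the outcome, as a careful person would: the job done as asked, in the order asked, and still so for the second after the job is handed in, while the arm keeps its last pose, push and grip.
It also fails if it takes over 64 s, if anything falls off the work surface, if the arm or the gripper's body presses on something with over 40 N, if the wrist force passes 120 N, or if a joint passes its speed limit or range.

## Robot

A 6-joint arm with a two-finger parallel gripper is mounted at the origin on the work surface. World frame = base frame: x ahead of the robot, y to its left, z up, the work surface at z = 0. Lengths are in mm, angles in rad, forces in N, time in s.
With the tool pointing down it reaches from about 275 to 750 mm from the base axis. Payload 10.2 kg.
Tool frame: the origin (TCP) lies midway between the tips of the shut fingers; the grasp point (between the pads) lies 19 mm behind it (ctrl.pinch_z is the distance from the TCP to the grasp point, in mm); x points along the fingers, z is the direction in which the jaws open and shut, and the axes are right-handed (so a half turn about x gives the same grasp; the last joint's range is limited). The gripper opens to 85 mm and grips with 20 to 120 N. Pads are 22 mm wide; open, the fingers measure 114 mm over their backs; the gripper's body (76 mm by 85 mm) begins 54 mm behind the grasp point. The pads swing forward as they close: fully open they stand 13 mm farther back than shut.
Start: joints at [-1.473, 0.313, 1.498, -0, 1.331, -0.223], TCP at [165.533, -498.227, 231.294] pointing down, gripper open.
Joint ranges: [-2.94, 2.94], [-0.97, 2.17], [0.19, 2.56], [-1.23, 4.37], [0.02, 3.11], [-2.88, 2.88]. Speed limits (rad/s): [2.39, 2.39, 3.01, 3.14, 3.14, 3.14].

## Interface

Orientations are given as a unit quaternion [w, x, y, z].
In Python, from rig import ctrl, capture, workorder, nets gives the robot as it stands. The module is installed in compiled form; this text tells all that it offers.
- The arm moves only by the tool send_rows, never from a script. Its argument "rows" is text: rows parted by semicolons, each of 5 numbers parted by spaces: the opening, from 0 (shut) to 1 (fully open), then the shift along the tool's x, y, z in cm, then the turn about the tool's x in units of 5 degrees (1.0 is 5 degrees). In form: grip x y z yaw; .... A call has 1 to 12 rows; each row is the pose to reach, as a shift and turn from the pose commanded when the call began, along the tool's axes at that moment; what a row does not reach only later rows make up. A row lasts 1/10 s, in which the tool goes at most 50 mm and 8.59 degrees, less where a joint would pass 70% of its speed; a pose out of reach is approached as far as the arm can. A call with a gripper value outside its range is refused whole. The fingers move at their own pace and stop on an object; "grip_force" is the grip in N (left out, the last holds). Time passes only in rows, so rows that repeat a pose let the fingers close. It gives the time, the measured TCP pose, the force and the opening at its end, in the units of the state.
- ctrl.sense(): the state, without advancing time (a new reading comes with each control period).
- capture(name): name is "scene" or "top"; returns a dict with "pixels" (420x560x3 uint8, red, green, blue), "intrinsics" (3x3 intrinsics, pixels), "dist" ([k1, k2, p1, p2, k3] as OpenCV has them; the pictures are not rectified), "view" (4x4, takes a point from world to camera coordinates). Camera axes: x right, y down, z forward; pixel columns grow to the right and rows downward; lengths in mm; the calibration is good to about 2 mm. A picture is of the moment at which its call begins. There is no depth.
- workorder.finish_job(): hands the job in, once; it reports no verdict.
Trained networks look in a picture, given as the dict that the camera call returned (one of the last four; its "shot" number tells which), for a name from the list of things; names that differ only in an ending like _2 or _b are one class to them, and where a whole thing is asked for, a point or a joint stands for the part that bears it (a point fixed in the world has none). Each returns a list of dicts, best first, with "confidence" (0 to 1); they miss things now and then, are a little off and sometimes report something else, mostly with a low value. They report only what shows in the picture. A call takes as long as a camera call. They do not tell look-alikes from the thing itself.
- nets.boxes_of(picture, target): "location" ([x, y, z] in mm, in world coordinates, good to about 4 mm: the middle of the surface that is visible of it).
- nets.spot_point(picture, target): "location" ([x, y, z] in mm, in world coordinates, good to about 4 mm: a listed point, or the origin of a listed thing).
The state is a dict: "time_s": time; "joints": joint angles; "dq": joint speeds; "tau": joint torques, N m; "eef_pos": TCP position; "ee_rot": TCP orientation; "force": force on the tool from outside, world axes, zero at the start; "wrist_torque": the same for the moment, N m; "grip_width": opening from 0.0 (shut) to 1.0 (fully open).
Only numpy, scipy, OpenCV 4.12 (cv2) and the standard library are available. Lean on these libraries where they do the work, as an engineer would, in place of code of your own. Each camera call takes 0.05 s, during which the arm holds its last target.

## Working session

There is one attempt and no reset: what is moved stays moved. The work goes in short steps, Python scripts to look and compute and a tool call to move; the robot and the scene stay as the last step left them, time stands still between calls to the robot, and variables do not carry over. Pictures are saved under pics/ and viewed, and the job is handed in when it is done.

Besides the shell and the picture viewer there is one more tool, called after "Emit:" as a command line: name --argument value ..., lists and objects as JSON in quotes. send_rows: Moves the arm, as the interface text tells. Its arguments: {"type":"object","properties":{"rows":{"type":"string"},"grip_force":{"type":"number"}},"required":["rows"]}

```bash
mkdir -p pics; ls
cat > h.py <<'E'
import numpy as np, cv2
from rig import ctrl, capture, workorder, nets
def save(c,n,crop=None,scale=1):
    im=c["pixels"][:,:,::-1]
    if crop: x0,y0,x1,y1=crop; im=im[y0:y1,x0:x1]
    im=cv2.resize(im,None,fx=scale,fy=scale,interpolation=cv2.INTER_CUBIC)
    cv2.imwrite(f"pics/{n}.png",im)
def proj(c,P):
    P=np.atleast_2d(np.array(P,float)); V=np.array(c["view"])
    r,_=cv2.Rodrigues(V[:3,:3])
    return cv2.projectPoints(P,r,V[:3,3],np.array(c["intrinsics"]),np.array(c["dist"]))[0][:,0]
def unproj(c,px,z):
    V=np.array(c["view"]);R=V[:3,:3];t=V[:3,3]
    u=cv2.undistortPoints(np.array(px,float).reshape(-1,1,2),np.array(c["intrinsics"]),np.array(c["dist"]))[:,0]
    o=-R.T@t
    d=np.c_[u,np.ones(len(u))]@R
    return o+d*((z-o[2])/d[:,2])[:,None]
E
python3 - <<'E'
from h import *
np.set_printoptions(precision=1,suppress=True)
for n in("scene","top"):
    c=capture(n); save(c,n+"0"); 
    print(n,-np.array(c["view"])[:3,:3].T@np.array(c["view"])[:3,3])
    for t in("level","bubble","shelf_top","knob_grip","ring_box","perfume","jar"):
        for f in (nets.boxes_of,nets.spot_point):
            try:
                for r in f(c,t)[:4]: print(t,f.__name__,np.array(r["location"]),round(r["confidence"],2),proj(c,[r["location"]])[0])
            except Exception as e: print(t,e)
print(ctrl.sense(),ctrl.pinch_z)
E
```

```text
pics
scene [1298.1 -305.2  902.7]
level call [328.9 500.5  39.8] 0.79 [357.8 139.7]
level call [530.3 306.5  32.5] 0.57 [344.2 194.8]
level call [399.6 189.9  21.8] 0.55 [288.1 185.5]
level call [514.2 317.   -1.8] 0.89 [343.2 199. ]
level call [315.  517.8   0.8] 0.56 [358.4 145.5]
level call [385.9 192.    0.3] 0.53 [286.6 188.1]
bubble call [ 559.9 -123.3   73.3] 0.68 [210.5 246.8]
bubble call [816.1  48.   37.2] 0.37 [322.7 301.4]
bubble it knows: jar, knob_grip, level, perfume, ring_box, shelf, shelf_top
shelf_top call [ 558.3 -123.6   72.8] 0.73 [210.2 246.5]
knob_grip call [ 581.3 -286.9  111.5] 0.64 [145.4 268.5]
knob_grip call [ 575.1 -292.7  119.9] 0.8 [141.3 265.4]
ring_box call [815.6  44.3  34.5] 0.9 [321.2 302.6]
ring_box call [543.7 -93.7  71.8] 0.68 [219.  238.7]
ring_box call [805.2  46.    1.5] 0.65 [318.9 307. ]
perfume call [711.1 252.6  58.7] 0.98 [367.6 234.3]
perfume call [704.5 262.3   1.1] 0.69 [366.6 246. ]
perfume call [ 573.  -290.7  119.8] 0.36 [141.9 264.4]
jar call [400.7 -95.7  36.3] 0.91 [200.1 214.9]
jar call [383.1 -94.9  -1.2] 0.75 [200.1 220.4]
to
[... 617 characters left out ...]
9.3]
ring_box call [801.9  46.7  30.3] 0.85 [309.  139.3]
ring_box call [810.5  46.6  -0.9] 0.69 [308.5 140.3]
perfume call [690.  261.3  71.9] 0.84 [233.  171.1]
perfume call [702.  263.2  -1.1] 0.69 [234.7 174.5]
jar call [387.3 -89.   36.8] 0.51 [358.7 282.5]
jar call [393.1 -92.6  -2.1] 0.89 [357.9 281.7]
{'time_s': 1.4, 'joints': array([-1.5,  0.3,  1.5,  0. ,  1.3, -0.2]), 'dq': array([-0.,  0.,  0., -0., -0., -0.]), 'tau': array([ -0. , -41.2, -26. ,  -0. ,   0. ,   0. ]), 'eef_pos': array([ 165.5, -498.2,  231.3]), 'ee_rot': array([ 0.6,  0.4,  0.6, -0.4]), 'force': array([ 0.4,  0.9, -0.1]), 'wrist_torque': array([ 0., -0., -0.]), 'grip_width': 1.0017568242479646} 18.700000000000003
```

View pics/scene0.png

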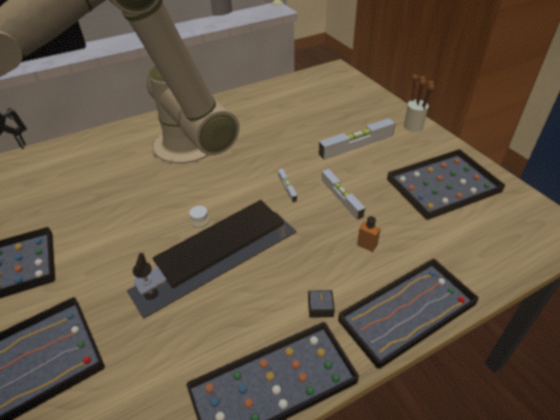

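View pics/top0.png

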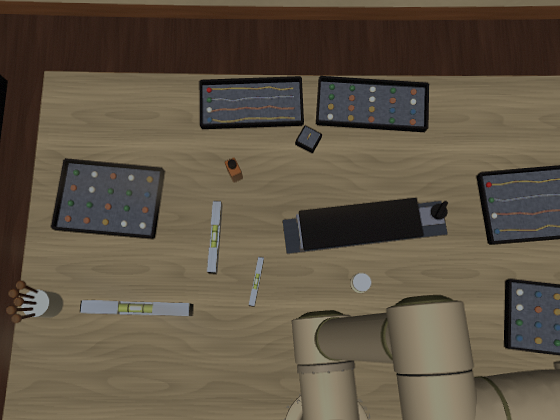

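Run:
```python
from h import *
import pickle
np.set_printoptions(precision=1,suppress=True)
c=capture("top"); s=capture("scene"); pickle.dump((c,s),open("c0.pkl","wb"))
for nm,a,b,z in(("mid",(216,202),(212,273),40),("long",(80,307),(192,310),55),("small",(262,258),(252,306),25)):
    P=unproj(c,[a,b],z); print(nm,P,np.linalg.norm(P[0]-P[1]))
P=unproj(c,[(297,208),(419,198),(423,239),(301,250)],80); print("shelf",P,[np.linalg.norm(P[i]-P[i-1]) for i in range(4)])
save(c,"crop1",(190,190,280,315),6)
save(c,"crop2",(280,180,460,260),4.4)
save(s,"crop3",(110,160,310,310),4)
```

```text
mid [[608.3 309.6  40. ]
 [407.8 312.8  40. ]] 200.49331962072847
long [[312.8 657.   55. ]
 [307.2 360.   55. ]] 297.04431695409005
small [[452.8 177.1  25. ]
 [320.7 201.8  25. ]] 134.3816871713325
shelf [[ 584.3   81.8   80. ]
 [ 616.3 -251.6   80. ]
 [ 502.6 -257.3   80. ]
 [ 468.4   70.4   80. ]] [np.float64(116.51879230135839), np.float64(334.9544743396134), np.float64(113.78841001008298), np.float64(329.53256487937415)]
```

View pics/crop1.png

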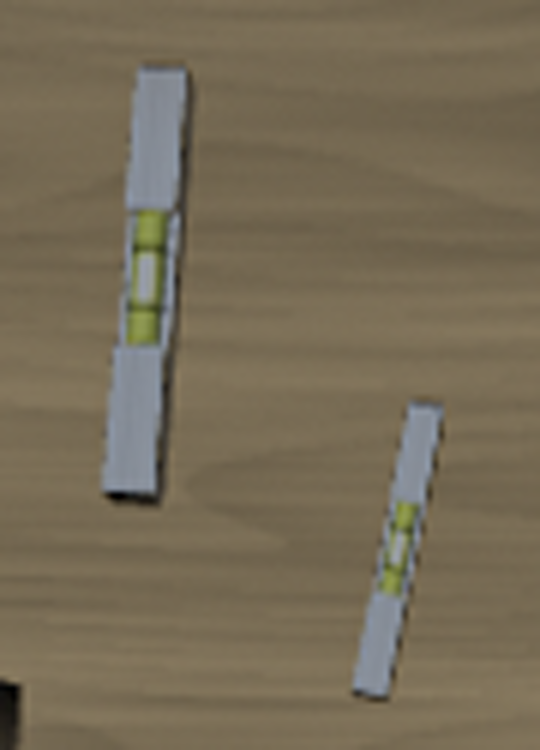

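View pics/crop2.png

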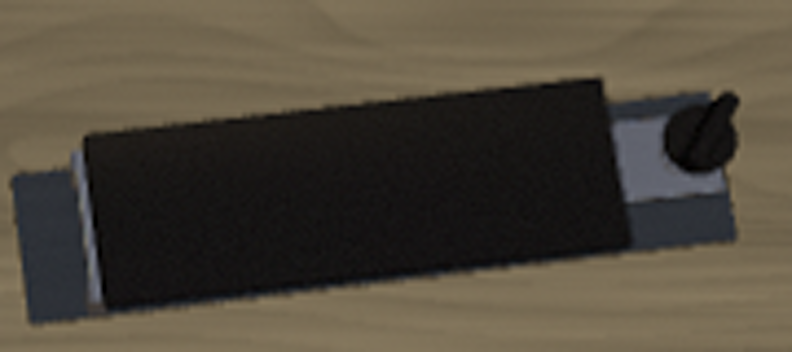

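View pics/crop3.png

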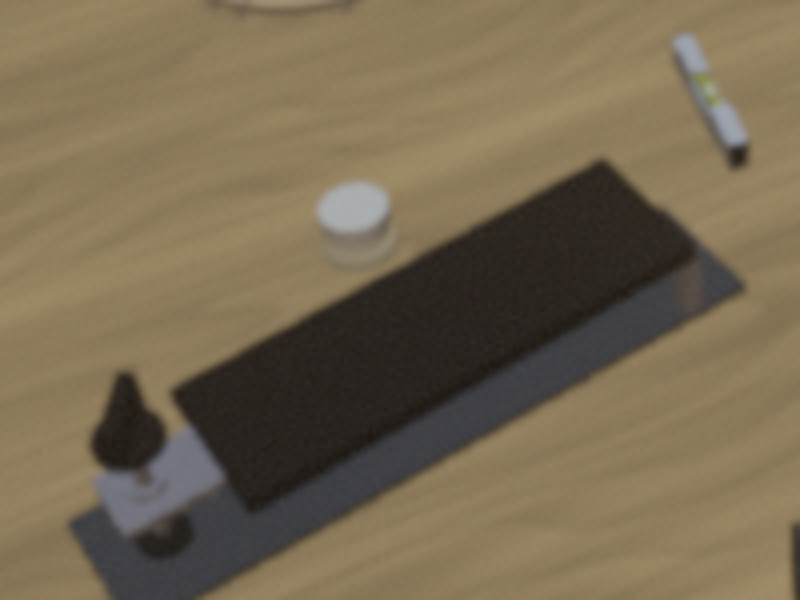

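Run:
```python
from h import *
import pickle
from scipy.spatial.transform import Rotation as R
np.set_printoptions(precision=2,suppress=True)
c,s=pickle.load(open("c0.pkl","rb"))
q=lambda pts,x0,y0,k:[((x+.5)/k-.5+x0,(y+.5)/k-.5+y0) for x,y in pts]
P=unproj(c,q([(140,70),(187,71),(157,491),(103,493)],190,190,6),40); a=(P[0]+P[1])/2;b=(P[2]+P[3])/2
print("level",P,"ctr",(a+b)/2,np.linalg.norm(a-b),np.degrees(np.arctan2(*(a-b)[[1,0]])))
P=unproj(c,q([(85,136),(601,79),(630,247),(105,309)],280,180,4.4),78); print("shelf",P,P.mean(0),[np.linalg.norm(P[i]-P[i-1]) for i in range(4)])
d=P[0]+P[3]-P[1]-P[2]; print("y axis deg",np.degrees(np.arctan2(-d[0],d[1])))
# bubble & lines check level mid
print("vial",unproj(c,q([(150,210),(143,345),(147,277)],190,190,6),37))
print("disc c",unproj(c,q([(698,138)],280,180,4.4),105))
ee=ctrl.sense(); r=R.from_quat(np.roll(ee["ee_rot"],-1)).as_matrix(); print(r, np.degrees(ee["joints"]))
i=cv2.resize(c["pixels"][190:235,420:460,::-1],None,fx=13,fy=13,interpolation=cv2.INTER_CUBIC).astype(float)
j=cv2.resize(s["pixels"][240:305,125:175,::-1],None,fx=9,fy=9,interpolation=cv2.INTER_CUBIC).astype(float)
k=np.zeros((max(i.shape[0],j.shape[0]),790,3));k=np.zeros((600,1000,3));k[:585,:520]=i;k[:585,520:970]=j
k=255*(np.clip(k,0,255)/255)**.45
cv2.imwrite("pics/knob.png",cv2.resize(k,(800,480)))
```

```text
level [[610.37 318.41  40.  ]
 [610.15 296.27  40.  ]
 [412.28 302.71  40.  ]
 [411.09 327.34  40.  ]] ctr [510.97 311.18  40.  ] 198.725392041167 -2.216717455786417
shelf [[ 577.76   76.43   78.  ]
 [ 617.94 -244.6    78.  ]
 [ 511.88 -257.73   78.  ]
 [ 469.18   63.67   78.  ]] [544.19 -90.56  78.  ] [np.float64(109.31997934984854), np.float64(323.5364659333482), np.float64(106.87319513327243), np.float64(324.22555999552844)]
y axis deg 7.35092691970804
vial [[543.81 311.5   37.  ]
 [480.06 312.23  37.  ]
 [512.03 311.65  37.  ]]
disc c [[ 574.71 -294.28  105.  ]]
[[ 0.    0.95  0.32]
 [ 0.    0.32 -0.95]
 [-1.    0.   -0.  ]] [-84.42  17.93  85.81   0.    76.26 -12.8 ][ WARN:0@1.169] global loadsave.cpp:1063 imwrite_ Unsupported depth image for selected encoder is fallbacked to CV_8U.
```

View pics/knob.png

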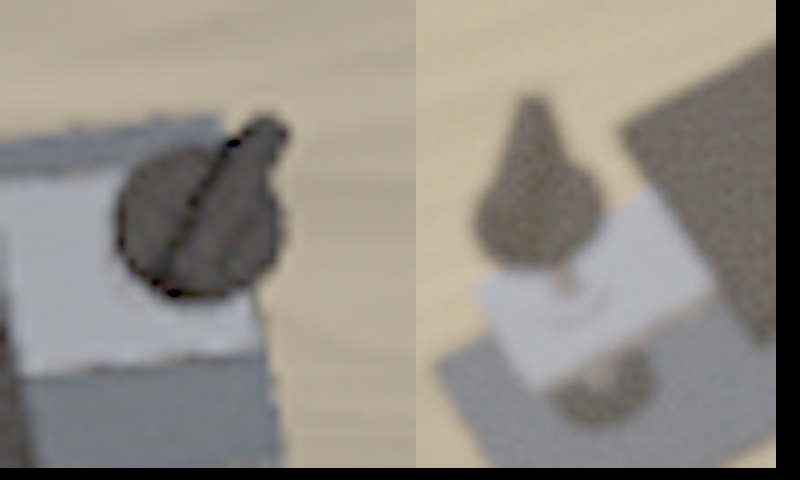

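```bash
cat > knobfit.py <<'E'
from h import *
from scipy.optimize import minimize
def model(c,x,y,z,a,win,k=4):
    x0,y0,x1,y1=win
    m=np.zeros(((y1-y0)*k,(x1-x0)*k),np.uint8)
    def fill(P):
        p=(proj(c,P)-[x0,y0]+.5)*k
        cv2.fillConvexPoly(m,cv2.convexHull(p.astype(np.float32)).astype(np.int32),1)
    ca,sa=np.cos(a),np.sin(a)
    fill([[x+ca*u-sa*v,y+sa*u+ca*v,z+w] for u in(-25,25) for v in(-6,6) for w in(-15,15)])
    t=np.linspace(0,6.28,40)
    fill([[x+22*np.cos(q),y+22*np.sin(q),z+w] for q in t for w in(-14,-20)])
    return m
def fit(c,s,x,y,z,wt=(426,194,460,225),ws=(120,245,157,279),thr=(52,62)):
    ms=[]
    for im,w,th in((c,wt,thr[0]),(s,ws,thr[1])):
        x0,y0,x1,y1=w
        g=cv2.cvtColor(im["pixels"],cv2.COLOR_RGB2GRAY)[y0:y1,x0:x1]
        ms.append((cv2.resize(g,None,fx=4,fy=4,interpolation=cv2.INTER_CUBIC)<th).astype(np.uint8))
    def cost(p,a,mk=False):
        m=[model(c,*p,a,wt),model(s,*p,a,ws)]
        return m if mk else sum((u!=v).sum() for u,v in zip(m,ms))
    out=[]
    for a in np.radians(np.arange(-90,90,6)):
        r=minimize(cost,[x,y,z],args=(a,),method="Nelder-Mead",options=dict(initial_simplex=np.array([x,y,z])+np.array([[0,0,0],[5,0,0],[0,5,0],[0,0,5]]),maxfev=60))
        out.append((r.fun,np.degrees(a),*r.x))
    out.sort(); return out,ms,cost
E
python3 - <<'E'
from knobfit import *
import pickle
np.set_printoptions(precision=1,suppress=True)
c,s=pickle.load(open("c0.pkl","rb"))
o,ms,cost=fit(c,s,575,-293,119)
print(np.array(o[:6]))
b=cost(o[0][2:],np.radians(o[0][1]),True)
v=[np.dstack([m*255,n*255,m*0]) for m,n in zip(ms,b)]
h=max(x.shape[0] for x in v); v=[cv2.copyMakeBorder(x,0,h-x.shape[0],0,9,0) for x in v]
cv2.imwrite("pics/kf.png",cv2.resize(np.hstack(v),None,fx=2,fy=2))
E
```

```text
[[2535.   -30.   576.1 -295.4  119.9]
 [2545.   -24.   576.1 -295.7  119. ]
 [2564.   -18.   575.3 -293.7  123.3]
 [2666.   -36.   576.8 -295.8  120.7]
 [2699.   -12.   575.1 -293.3  124.5]
 [2939.   -42.   575.5 -294.   124.4]]
```

View pics/kf.png

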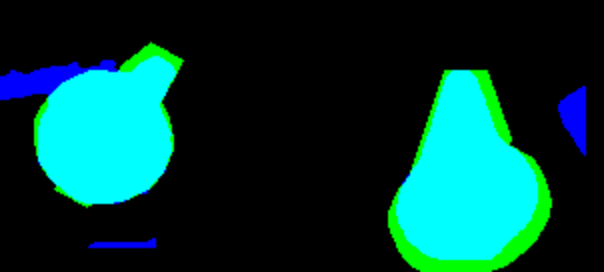

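```bash
cat >> h.py <<'E'
from scipy.spatial.transform import Rotation as Rn
def rel(x,y,z,psi,n=1):
    e=ctrl.sense(); r=Rn.from_quat(np.roll(e["ee_rot"],-1)).as_matrix()
    d=r.T@(np.array([x,y,z])-e["eef_pos"])
    cur=np.degrees(np.arctan2(r[1,2],r[0,2])); t=(cur-psi+180)%360-180
    print("t",round(e["time_s"],2),"pos",e["eef_pos"].round(1),"psi",round(cur,1),"F",e["force"].round(1),"g",round(e["grip_width"],2),"-> cm",(d/10).round(2),"yaw",round(t/5,2),"tiltx",r[:,0].round(3))
E
python3 -c "
from h import *
rel(511,311,130,-92.2)"
```

```text
t 1.5 pos [ 165.5 -498.2  231.3] psi -71.6 F [-0.2  0.6  0.3] g 1.0 -> cm [ 10.13  58.3  -65.9 ] yaw 4.12 tiltx [ 0.  0. -1.]
```

Emit:
send_rows --rows "1 3 58.3 -65.9 4.12;1 3 58.3 -65.9 4.12;1 3 58.3 -65.9 4.12;1 3 58.3 -65.9 4.12;1 3 58.3 -65.9 4.12;1 3 58.3 -65.9 4.12;1 3 58.3 -65.9 4.12;1 3 58.3 -65.9 4.12;1 3 58.3 -65.9 4.12;1 3 58.3 -65.9 4.12;1 3 58.3 -65.9 4.12;1 3 58.3 -65.9 4.12" --grip_force 50

```text
time_s: 2.7
eef_pos: [401.4, 55.5, 211.1]
ee_rot: [0.491, 0.51, 0.49, -0.509]
force: [-0.3, -1.0, -0.3]
grip_width: 1.003
```

```bash
python3 -c "
from h import *
rel(511,311,90,-92.2)"
```

```text
t 2.7 pos [401.4  55.5 211.1] psi -92.2 F [-0.3 -1.  -0.3] g 1.0 -> cm [ 12.12   9.95 -25.95] yaw -0.0 tiltx [ 0.001 -0.    -1.   ]
```

Emit:
send_rows --rows "1 12 9.95 -25.95 0;1 12 9.95 -25.95 0;1 12 9.95 -25.95 0;1 12 9.95 -25.95 0;1 12 9.95 -25.95 0;1 12 9.95 -25.95 0;1 12 9.95 -25.95 0;1 12 9.95 -25.95 0"

```text
time_s: 3.5
eef_pos: [510.1, 309.1, 90.0]
ee_rot: [-0.49, -0.509, -0.491, 0.51]
force: [-0.3, -0.2, -0.2]
grip_width: 0.999
```

```bash
python3 -c "
from h import *
rel(511,311,5,-92.2)
c=capture('scene');save(c,'g1',(260,90,460,240),4)
c=capture('top');save(c,'g1t',(150,160,350,310),4)"
```

```text
t 3.5 pos [510.1 309.1  90. ] psi -92.1 F [-0.3 -0.2 -0.2] g 1.0 -> cm [ 8.5  0.1 -0.2] yaw 0.01 tiltx [-0.001 -0.001 -1.   ]
```

View pics/g1.png

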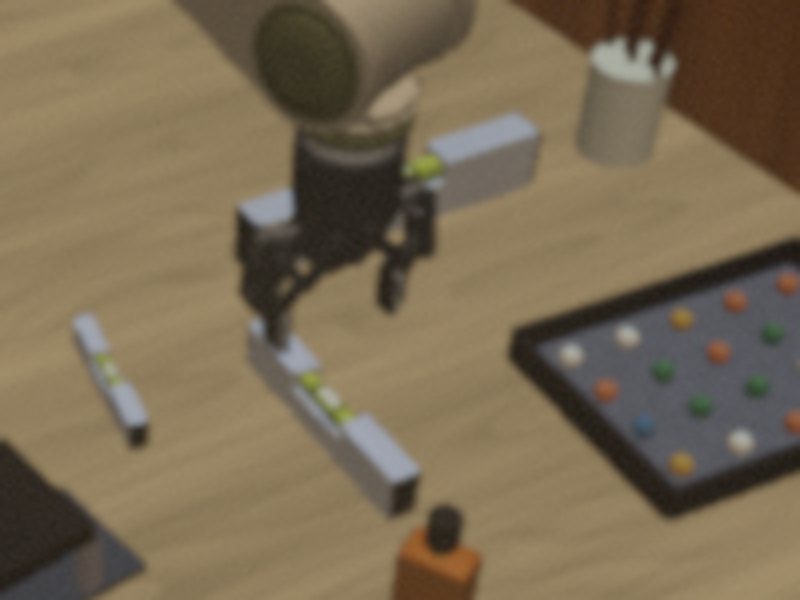

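Emit:
send_rows --rows "1 4 0.1 -0.15 0;1 8.4 0.1 -0.15 0;1 8.4 0.1 -0.15 0;1 8.4 0.1 -0.15 0;0.1 8.4 0.1 -0.15 0;0.1 8.4 0.1 -0.15 0;0.1 8.4 0.1 -0.15 0;0.1 8.4 0.1 -0.15 0;0.1 8.4 0.1 -0.15 0;0.1 8.4 0.1 -0.15 0"

```text
time_s: 4.6
eef_pos: [512.0, 310.6, 7.8]
ee_rot: [0.49, 0.51, 0.49, -0.509]
force: [-0.2, 0.2, 5.4]
grip_width: 0.268
```

```bash
python3 -c "
from h import *
rel(511,311,5,-92.2)"
```

```text
t 4.6 pos [512.  310.6   7.8] psi -92.2 F [-0.2  0.2  5.4] g 0.27 -> cm [ 0.28 -0.1  -0.04] yaw -0.0 tiltx [ 0.002  0.001 -1.   ]
```

Emit:
send_rows --rows "0.1 -4 0 0 0;0.1 -9 0 0 0;0.1 -15 0 0 0;0.1 -15 0 0 0;0.1 -15 0 0 0"

```text
time_s: 5.1
eef_pos: [511.8, 310.3, 157.9]
ee_rot: [0.491, 0.51, 0.49, -0.509]
force: [0.2, 0.1, -4.4]
grip_width: 0.268
```

```bash
python3 -c "
from h import *
rel(544,-90,160,7.35)
c=capture('scene');save(c,'g2',(260,50,460,200),4)"
```

```text
t 5.1 pos [511.8 310.3 157.9] psi -92.2 F [ 0.2  0.1 -4.4] g 0.27 -> cm [-0.23  4.76 39.88] yaw -19.91 tiltx [ 0.002  0.001 -1.   ]
```

View pics/g2.png

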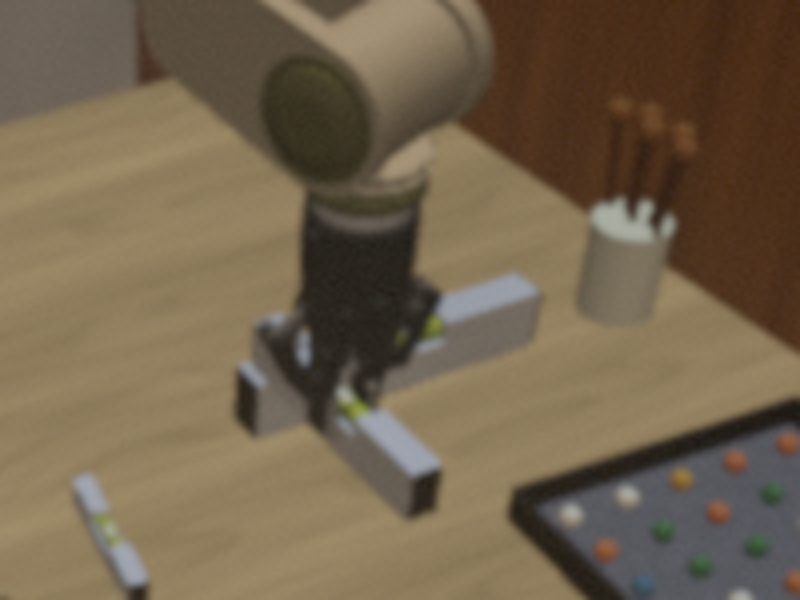

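Emit:
send_rows --rows "0.1 -2 4.76 39.88 -19.9;0.1 -2 4.76 39.88 -19.9;0.1 -2 4.76 39.88 -19.9;0.1 -2 4.76 39.88 -19.9;0.1 -2 4.76 39.88 -19.9;0.1 -2 4.76 39.88 -19.9;0.1 -2 4.76 39.88 -19.9;0.1 -2 4.76 39.88 -19.9;0.1 -2 4.76 39.88 -19.9;0.1 -2 4.76 39.88 -19.9;0.1 -2 4.76 39.88 -19.9;0.1 -2 4.76 39.88 -19.9"

```text
time_s: 6.35
eef_pos: [542.5, -90.2, 173.8]
ee_rot: [0.705, -0.032, 0.708, 0.033]
force: [-0.1, 0.3, -4.2]
grip_width: 0.269
```

```bash
python3 -c "
from h import *
rel(544,-90,120,7.35)"
```

```text
t 6.35 pos [542.5 -90.2 173.8] psi 5.2 F [-0.1  0.3 -4.2] g 0.27 -> cm [ 5.38 -0.01  0.18] yaw -0.42 tiltx [-0.005  0.002 -1.   ]
```

Emit:
send_rows --rows "0.1 4 0 0 0;0.1 4.5 0 0 0;0.1 4.5 0 0 0"

```text
time_s: 6.65
eef_pos: [542.4, -89.7, 129.7]
ee_rot: [0.705, -0.029, 0.708, 0.031]
force: [-1.0, 0.0, -3.1]
grip_width: 0.261
```

```bash
python3 -c "
from h import *
rel(544,-90,90,7.35)
c=capture('scene');save(c,'g3',(110,140,310,290),4)
c=capture('top');save(c,'g3t',(280,150,480,300),4)"
```

```text
t 6.65 pos [542.4 -89.7 129.7] psi 4.9 F [-1.   0.  -3.1] g 0.26 -> cm [ 3.97 -0.05  0.17] yaw -0.49 tiltx [-0.005  0.002 -1.   ]
```

View pics/g3.png

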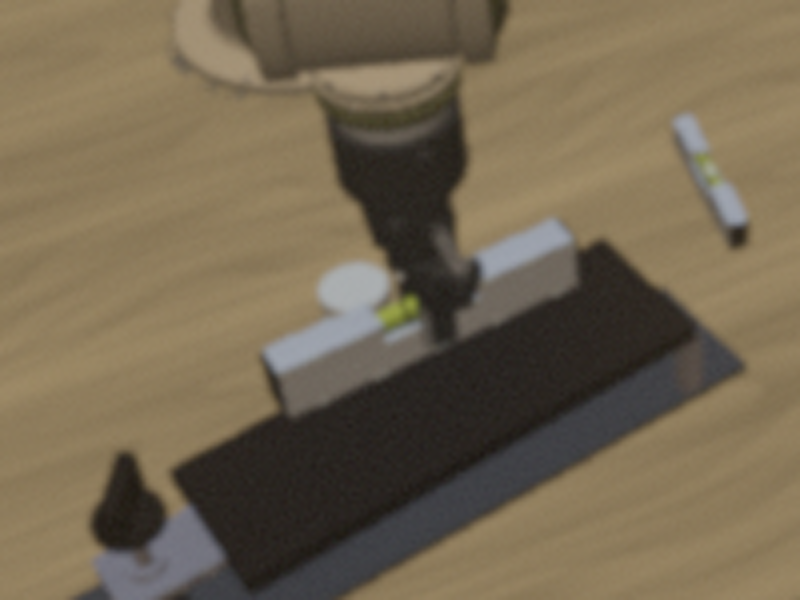

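View pics/g3t.png

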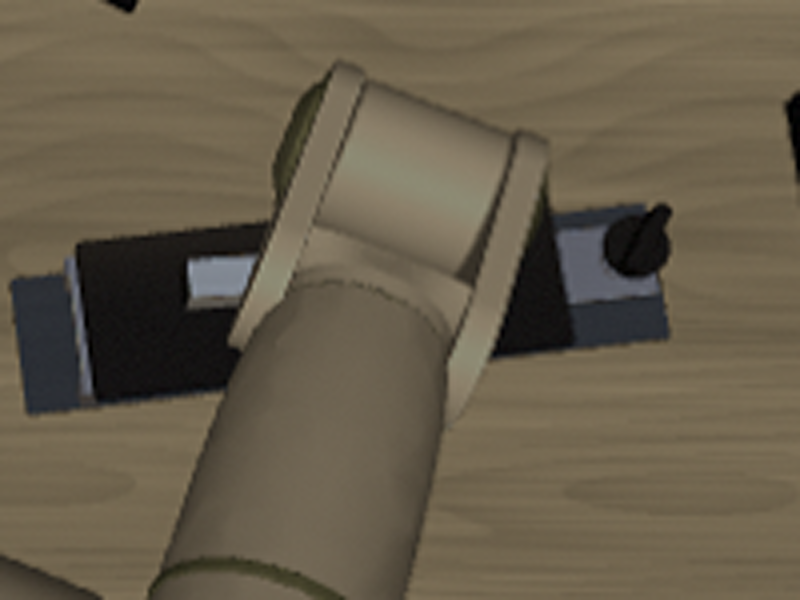

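Emit:
send_rows --rows "0.1 1 0 0.17 -0.5;0.1 2 0 0.17 -0.5;0.1 3 0 0.17 -0.5;0.1 3.4 0 0.17 -0.5;0.1 3.4 0 0.17 -0.5"

```text
time_s: 7.25
eef_pos: [545.0, -89.9, 97.3]
ee_rot: [0.705, -0.045, 0.706, 0.046]
force: [0.5, -0.6, -3.7]
grip_width: 0.269
```

```bash
python3 -c "
from h import *
rel(544,-90,86,7.35)"
```

```text
t 7.25 pos [545.  -89.9  97.3] psi 7.4 F [ 0.5 -0.6 -3.7] g 0.27 -> cm [ 1.13  0.01 -0.1 ] yaw 0.01 tiltx [-0.001  0.    -1.   ]
```

Emit:
send_rows --rows "0.1 0.2 0 0 0;0.1 0.4 0 0 0;0.1 0.5 0 0 0" --grip_force 20

```text
time_s: 7.55
eef_pos: [545.4, -90.0, 92.9]
ee_rot: [0.706, -0.046, 0.706, 0.046]
force: [0.9, -0.0, -3.1]
grip_width: 0.265
```

Emit:
send_rows --rows "0.1 0.2 0 0 0;0.1 0.2 0 0 0"

```text
time_s: 7.75
eef_pos: [545.2, -90.0, 90.6]
ee_rot: [0.706, -0.046, 0.706, 0.046]
force: [0.6, -0.4, -3.2]
grip_width: 0.27
```

Emit:
send_rows --rows "0.1 0.2 0 0 0;0.1 0.2 0 0 0"

```text
time_s: 7.95
eef_pos: [545.2, -90.0, 88.6]
ee_rot: [0.706, -0.046, 0.706, 0.046]
force: [0.5, -0.2, -2.7]
grip_width: 0.268
```

Emit:
send_rows --rows "0.1 0.2 0 0 0;0.1 0.2 0 0 0"

```text
time_s: 8.15
eef_pos: [545.2, -90.0, 86.6]
ee_rot: [0.705, -0.046, 0.706, 0.046]
force: [-0.4, 0.0, -3.7]
grip_width: 0.268
```

Emit:
send_rows --rows "0.1 0.2 0 0 0;0.1 0.2 0 0 0"

```text
time_s: 8.35
eef_pos: [545.5, -90.1, 85.0]
ee_rot: [0.706, -0.046, 0.705, 0.046]
force: [0.3, -1.3, -0.1]
grip_width: 0.264
```

Emit:
send_rows --rows "0.1 0.1 0 0 0;0.1 0.1 0 0 0"

```text
time_s: 8.55
eef_pos: [545.6, -90.2, 84.3]
ee_rot: [0.706, -0.046, 0.705, 0.046]
force: [-0.7, -2.0, 2.9]
grip_width: 0.267
```

Emit:
send_rows --rows "0.1 0.1 0 0 0;0.1 0.1 0 0 0"

```text
time_s: 8.75
eef_pos: [545.6, -90.4, 83.1]
ee_rot: [0.706, -0.046, 0.705, 0.046]
force: [0.5, -2.9, 2.8]
grip_width: 0.268
```

Emit:
send_rows --rows "0.1 0.1 0 0 0;0.1 0.1 0 0 0"

```text
time_s: 8.95
eef_pos: [545.7, -90.4, 82.3]
ee_rot: [0.706, -0.046, 0.705, 0.046]
force: [-0.4, -4.0, 5.0]
grip_width: 0.269
```

```bash
python3 -c "
from h import *
rel(544,-90,86,7.35)
c=capture('scene');save(c,'g4',(150,180,260,270),7)"
```

```text
t 8.95 pos [545.7 -90.4  82.3] psi 7.4 F [-0.4 -4.   5. ] g 0.27 -> cm [-0.37  0.06 -0.16] yaw 0.02 tiltx [ 0.001 -0.001 -1.   ]
```

View pics/g4.png

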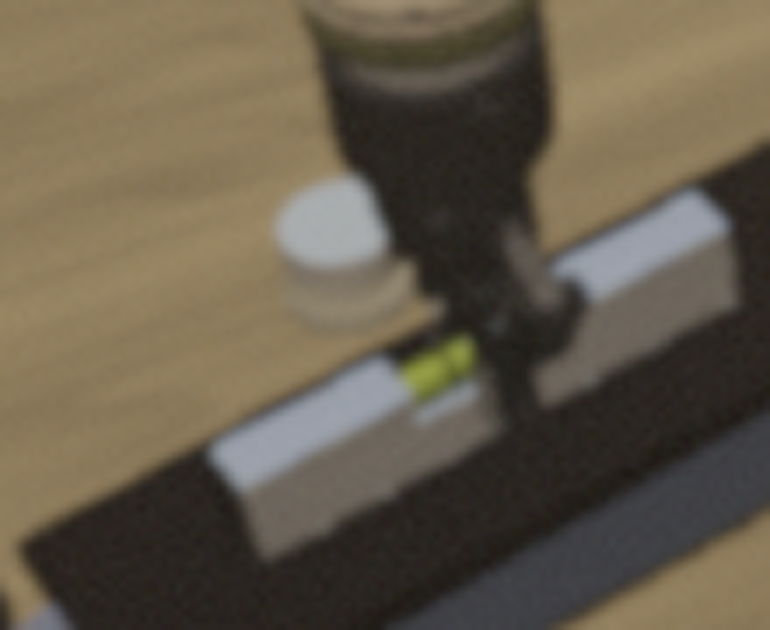

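Emit:
send_rows --rows "0.1 0.1 0 0 0;0.1 0.1 0 0 0"

```text
time_s: 9.2
eef_pos: [546.1, -90.5, 82.2]
ee_rot: [0.706, -0.046, 0.705, 0.045]
force: [-1.5, -2.7, 11.8]
grip_width: 0.27
```

Emit:
send_rows --rows "0.1 0.1 0 0 0;0.1 0.1 0 0 0"

```text
time_s: 9.4
eef_pos: [546.3, -90.4, 82.1]
ee_rot: [0.707, -0.047, 0.705, 0.045]
force: [-3.4, -2.4, 20.2]
grip_width: 0.266
```

Emit:
send_rows --rows "0.1 -0.15 0 0 0;0.1 -0.2 0 0 0;1 -0.2 0 0 0;1 -0.2 0 0 0;1 -0.2 0 0 0;1 -0.2 0 0 0;1 -2 0 0 0;1 -5.5 0 0 0;1 -8.5 0 0 0;1 -8.5 0 0 0"

```text
time_s: 10.4
eef_pos: [546.9, -90.5, 168.7]
ee_rot: [0.708, -0.047, 0.703, 0.045]
force: [0.0, -0.6, -0.3]
grip_width: 1.004
```

```bash
python3 -c "
from h import *
rel(536,-24,140,7.35)
c=capture('scene');save(c,'g5',(150,180,260,270),7)"
```

```text
t 10.4 pos [546.9 -90.5 168.7] psi 7.4 F [ 0.  -0.6 -0.3] g 1.0 -> cm [ 2.85  6.74 -0.24] yaw 0.02 tiltx [ 0.007 -0.003 -1.   ]
```

View pics/g5.png

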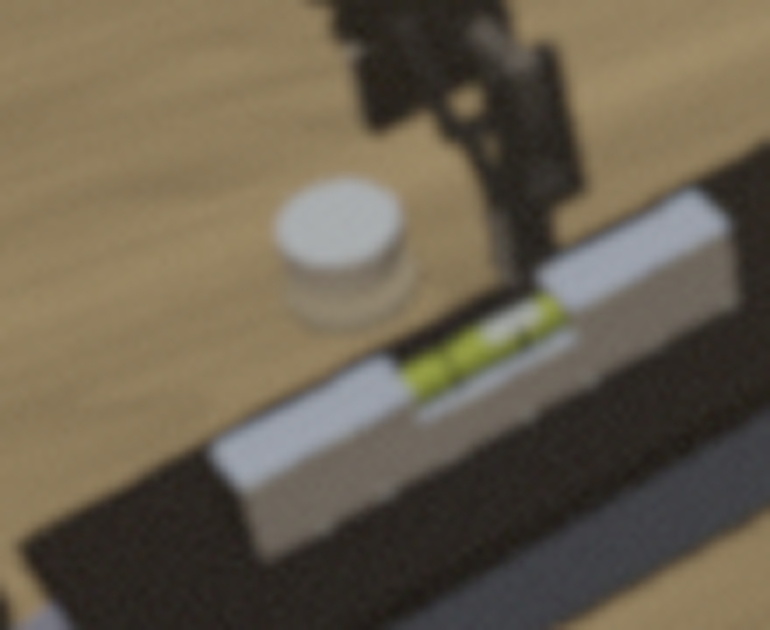

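Emit:
send_rows --rows "1 0 0 0 -18;1 0 0 0 -18;1 0 0 0 -18;1 0 0 0 -18;1 0 0 0 -18;1 0 0 0 -18;1 0 0 0 -18;1 0 0 0 -18;1 0 0 0 -18;1 0 0 0 -18;1 3 0 0 -18;1 4 0 0 -18"

```text
time_s: 11.65
eef_pos: [543.7, -89.4, 121.4]
ee_rot: [0.466, -0.53, 0.467, 0.533]
force: [-0.1, -0.2, -0.1]
grip_width: 0.998
```

```bash
python3 -c "
from h import *
rel(546,-90.5,112,97.4)"
```

```text
t 11.65 pos [543.7 -89.4 121.4] psi 97.5 F [-0.1 -0.2 -0.1] g 1.0 -> cm [ 0.94 -0.22 -0.14] yaw 0.01 tiltx [-0.005  0.002 -1.   ]
```

Emit:
send_rows --rows "1 0 -0.2 -0.1 0;1 0 -0.2 -0.1 0"

```text
time_s: 11.85
eef_pos: [547.8, -90.9, 125.1]
ee_rot: [-0.467, 0.531, -0.467, -0.531]
force: [0.7, 0.8, 0.6]
grip_width: 0.995
```

```bash
python3 -c "
from h import *
rel(546,-90.5,112,97.4)
c=capture('scene');save(c,'g6',(150,180,260,270),7)"
```

```text
t 11.85 pos [547.8 -90.9 125.1] psi 97.3 F [0.7 0.8 0.6] g 1.0 -> cm [1.31 0.17 0.06] yaw -0.01 tiltx [ 0.  0. -1.]
```

View pics/g6.png

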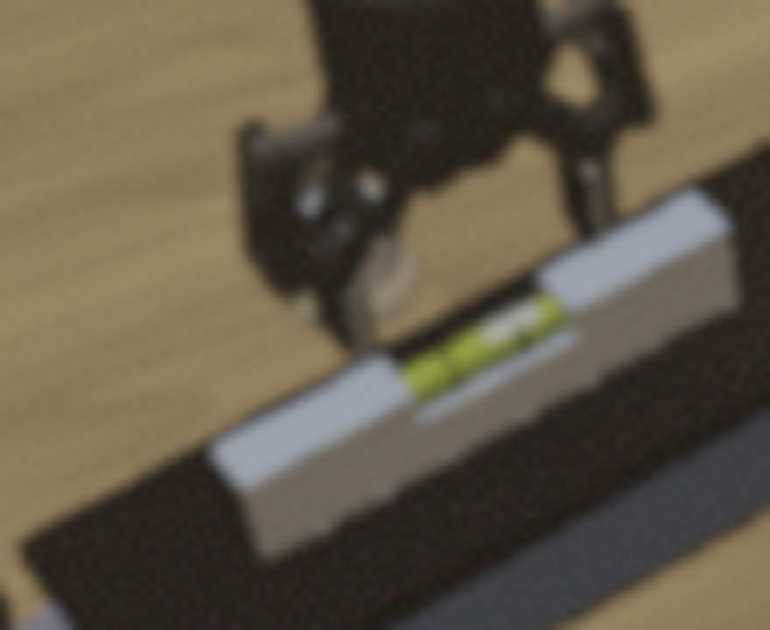

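Emit:
send_rows --rows "1 0.5 0.15 0 0;1 1 0.15 0 0;1 1 0.15 0 0"

```text
time_s: 12.2
eef_pos: [545.6, -90.8, 114.3]
ee_rot: [0.466, -0.531, 0.467, 0.532]
force: [-0.1, 0.6, -1.1]
grip_width: 0.997
```

Emit:
send_rows --rows "1 0.2 0 0 0;1 0.4 0 0 0;1 0.4 0 0 0"

```text
time_s: 12.5
eef_pos: [545.8, -90.9, 110.6]
ee_rot: [0.467, -0.531, 0.467, 0.531]
force: [0.5, -0.5, 0.7]
grip_width: 1.003
```

Emit:
send_rows --rows "1 0.2 0 0 0;1 0.2 0 0 0"

```text
time_s: 12.7
eef_pos: [545.9, -90.9, 108.6]
ee_rot: [0.467, -0.531, 0.467, 0.531]
force: [-0.1, 1.2, -0.1]
grip_width: 0.999
```

Emit:
send_rows --rows "1 0.2 0 0 0;1 0.2 0 0 0"

```text
time_s: 12.9
eef_pos: [545.9, -90.9, 106.6]
ee_rot: [0.467, -0.531, 0.467, 0.531]
force: [0.4, -0.3, 0.8]
grip_width: 1.001
```

Emit:
send_rows --rows "1 0.15 0 0 0;1 0.15 0 0 0"

```text
time_s: 13.1
eef_pos: [545.9, -90.9, 105.2]
ee_rot: [0.467, -0.531, 0.467, 0.531]
force: [0.7, 0.5, 0.1]
grip_width: 1.002
```

Emit:
send_rows --rows "1 0.15 0 0 0;1 0.15 0 0 0"

```text
time_s: 13.3
eef_pos: [545.9, -90.9, 103.6]
ee_rot: [0.467, -0.531, 0.467, 0.531]
force: [0.5, -0.2, 0.1]
grip_width: 0.998
```

Emit:
send_rows --rows "1 0.15 0 0 0;1 0.15 0 0 0"

```text
time_s: 13.5
eef_pos: [546.2, -91.0, 102.8]
ee_rot: [-0.467, 0.532, -0.466, -0.531]
force: [-0.7, 0.1, 4.9]
grip_width: 0.999
```

Emit:
send_rows --rows "1 0.15 0 0 0;1 0.15 0 0 0"

```text
time_s: 13.7
eef_pos: [546.7, -90.9, 102.7]
ee_rot: [-0.467, 0.532, -0.466, -0.531]
force: [-2.1, 2.3, 16.0]
grip_width: 1.0
```

```bash
python3 -c "
from h import *
rel(546,-90.5,112,97.4)
c=capture('scene');save(c,'g7',(150,180,260,270),7)"
```

```text
t 13.7 pos [546.7 -90.9 102.7] psi 97.4 F [-2.1  2.3 16. ] g 1.0 -> cm [-0.93  0.06  0.05] yaw 0.01 tiltx [ 0.002 -0.    -1.   ]
```

View pics/g7.png

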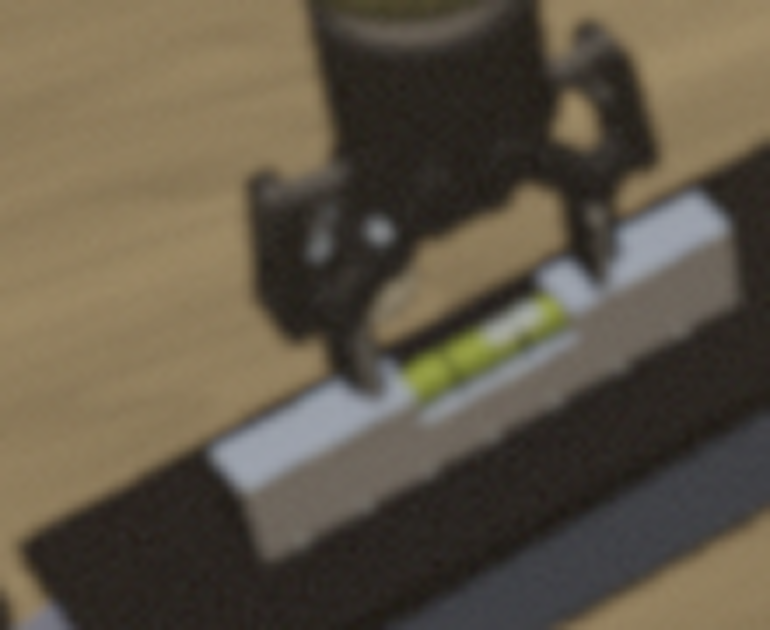

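Emit:
send_rows --rows "1 -0.07 0 0 0;1 -0.07 0 0 0;1 -0.07 0 0 0;1 -0.07 0 0 0;1 -0.07 0 0 0"

```text
time_s: 14.25
eef_pos: [546.4, -90.9, 102.8]
ee_rot: [-0.467, 0.532, -0.466, -0.531]
force: [-1.4, 0.4, 9.3]
grip_width: 1.001
```

Emit:
send_rows --rows "1 0 0 0 0;1 0 0 0 0;1 0 0 0 0;1 0 0 0 0;1 0 0 0 0"

```text
time_s: 14.75
eef_pos: [546.4, -90.9, 102.7]
ee_rot: [-0.467, 0.532, -0.466, -0.531]
force: [-1.3, 1.2, 9.8]
grip_width: 0.997
```

Emit:
send_rows --rows "1 -3 0 0 0;1 -7 0 0 0;1 -11 0 0 0;1 -11 0 0 0"

```text
time_s: 15.15
eef_pos: [547.8, -91.6, 216.8]
ee_rot: [-0.468, 0.535, -0.465, -0.528]
force: [0.6, 0.7, -0.0]
grip_width: 1.002
```

```bash
python3 -c "
from h import *
rel(576,-295,190,63)
c=capture('scene');save(c,'g8',(150,180,260,270),7)"
```

```text
t 15.15 pos [547.8 -91.6 216.8] psi 97.4 F [ 0.6  0.7 -0. ] g 1.0 -> cm [  2.78  -0.14 -20.52] yaw 6.89 tiltx [ 0.009 -0.004 -1.   ]
```

View pics/g8.png

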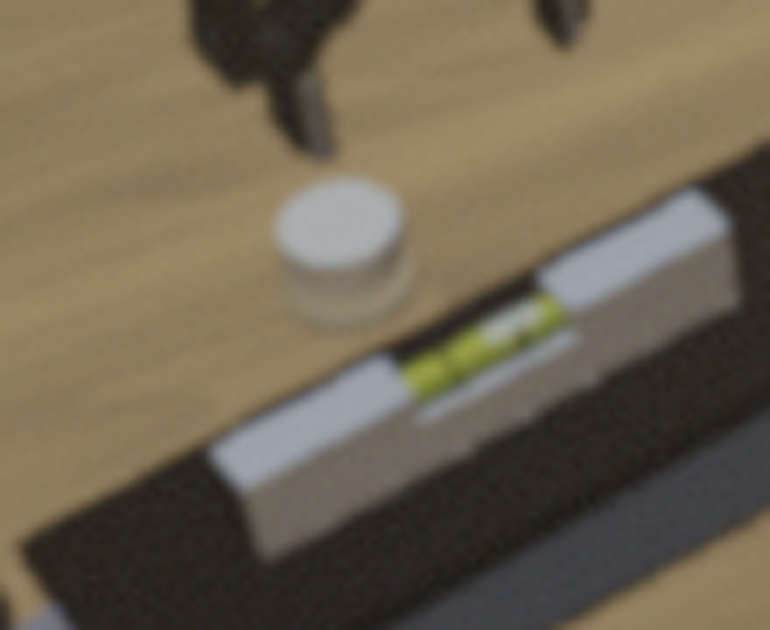

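Emit:
send_rows --rows "1 2 0 -20.5 6.9;1 2 0 -20.5 6.9;1 2 0 -20.5 6.9;1 2 0 -20.5 6.9;1 2 0 -20.5 6.9;1 2 0 -20.5 6.9;1 2 0 -20.5 6.9;1 2 0 -20.5 6.9"

```text
time_s: 16.0
eef_pos: [572.7, -292.7, 191.7]
ee_rot: [0.603, -0.37, 0.603, 0.37]
force: [-0.1, -0.6, -0.3]
grip_width: 1.004
```

```bash
python3 -c "
from h import *
rel(576,-295,111,63)
import pickle
c=capture('top');s=capture('scene');pickle.dump((c,s),open('c1.pkl','wb'));save(c,'k1t',(330,150,480,260),5);save(s,'k1',(100,180,260,300),5)"
```

```text
t 16.0 pos [ 572.7 -292.7  191.7] psi 63.1 F [-0.1 -0.6 -0.3] g 1.0 -> cm [ 8.07 -0.4  -0.06] yaw 0.01 tiltx [-0.  0. -1.]
```

View pics/k1.png

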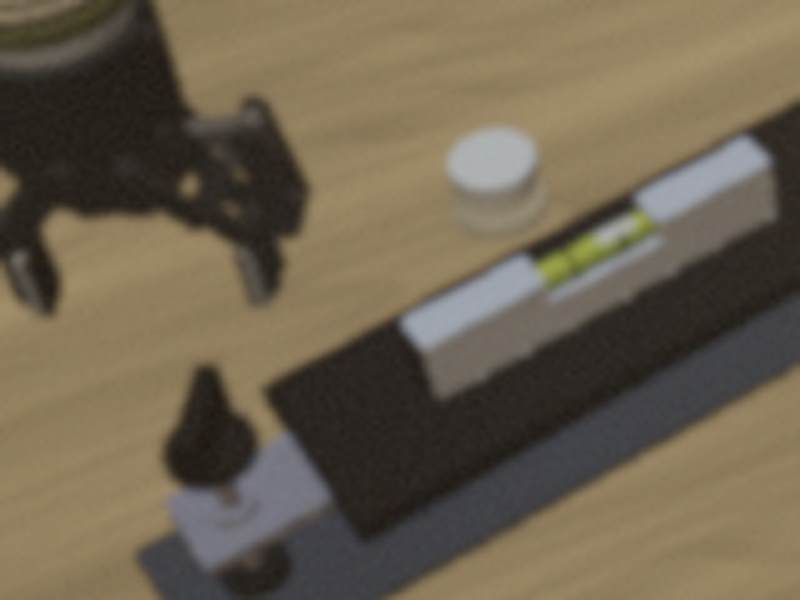

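View pics/k1t.png

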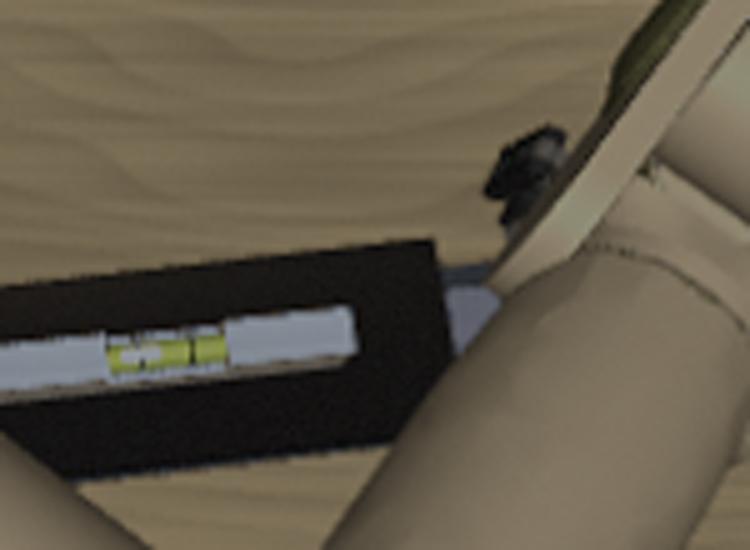

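Emit:
send_rows --rows "1 4 -0.3 -0.05 0;1 8 -0.3 -0.05 0;1 8 -0.3 -0.05 0;1 8 -0.3 -0.05 0"

```text
time_s: 16.5
eef_pos: [575.3, -295.8, 112.8]
ee_rot: [0.603, -0.37, 0.603, 0.369]
force: [0.0, -0.1, 0.3]
grip_width: 0.999
```

```bash
python3 -c "
from h import *
rel(576,-295,110,63)
s=capture('scene');save(s,'k2',(110,200,210,280),8)"
```

```text
t 16.5 pos [ 575.3 -295.8  112.8] psi 63.0 F [ 0.  -0.1  0.3] g 1.0 -> cm [ 0.28 -0.03  0.1 ] yaw -0.0 tiltx [ 0.001 -0.    -1.   ]
```

View pics/k2.png

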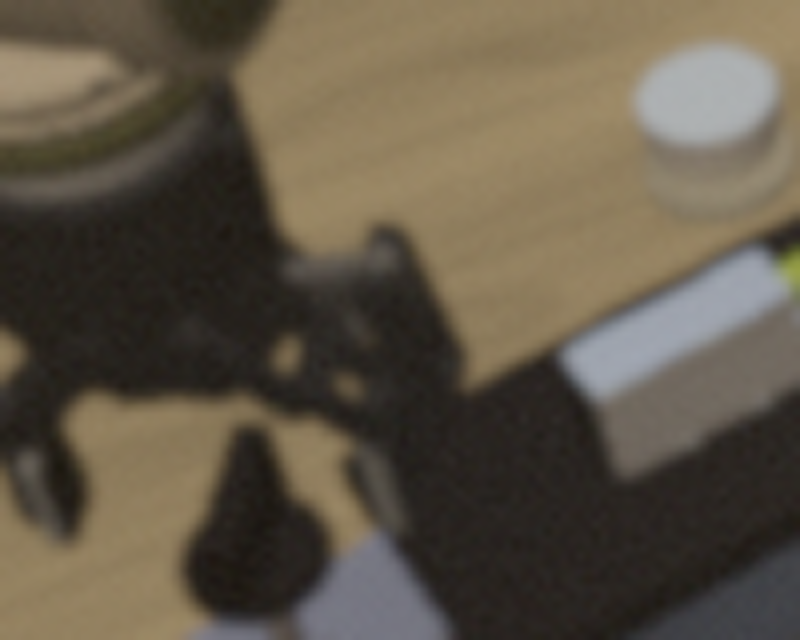

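Emit:
send_rows --rows "1 0.2 0 0 0;0 0.2 0 0 0;0 0.2 0 0 0;0 0.2 0 0 0;0 0.2 0 0 0;0 0.2 0 0 0;0 0.2 0 0 0;0 0.2 0 0 0" --grip_force 50

```text
time_s: 17.35
eef_pos: [575.0, -295.8, 109.8]
ee_rot: [0.603, -0.369, 0.603, 0.369]
force: [-0.3, 2.7, 2.6]
grip_width: 0.136
```

```bash
python3 -c "
from h import *
rel(576,-295,110,63)
print(ctrl.sense()['wrist_torque'],ctrl.sense()['joints'])
s=capture('scene');save(s,'k3',(110,200,210,280),8)"
```

```text
t 17.35 pos [ 575.  -295.8  109.8] psi 62.9 F [-0.3  2.7  2.6] g 0.14 -> cm [-0.02 -0.05  0.11] yaw -0.01 tiltx [ 0.  0. -1.]
[ 0.47713071  0.08915074 -0.09773367] [-6.56082311e-01  6.84847281e-01  1.24498890e+00  4.75703599e-04
  1.21187047e+00 -1.75461031e+00]
```

View pics/k3.png

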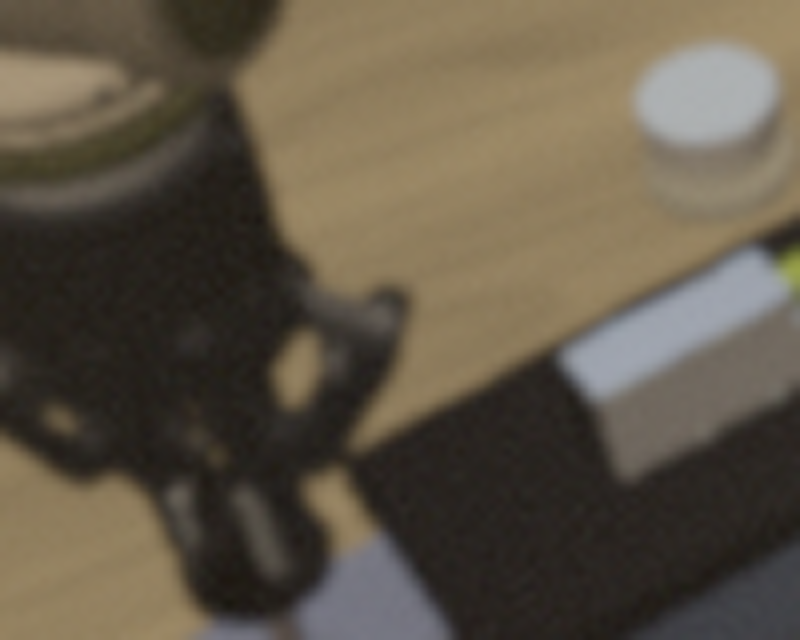

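Emit:
send_rows --rows "0 0 0 0 1;0 0 0 0 2;0 0 0 0 3;0 0 0 0 4;0 0 0 0 5;0 0 0 0 6;0 0 0 0 7;0 0 0 0 8;0 0 0 0 9;0 0 0 0 10;0 0 0 0 11;0 0 0 0 11"

```text
time_s: 18.6
eef_pos: [574.7, -296.7, 109.7]
ee_rot: [0.705, -0.049, 0.706, 0.048]
force: [-1.9, -1.4, 2.3]
grip_width: 0.132
```

Emit:
send_rows --rows "0 0 0 0 0;0 0 0 0 0;0 0 0 0 0;0 0 0 0 0;0 0 0 0 0;0 0 0 0 0;0 0 0 0 0;0 0 0 0 0;0 0 0 0 0;0 0 0 0 0"

```text
time_s: 19.6
eef_pos: [574.9, -296.6, 109.7]
ee_rot: [0.705, -0.049, 0.705, 0.049]
force: [-1.6, -4.7, 3.0]
grip_width: 0.126
```

```bash
cat > bub.py <<'E'
from h import *
import pickle,sys
n=sys.argv[1]
rel(576,-295,110,8)
c=capture('top');s=capture('scene');pickle.dump((c,s),open(n+'.pkl','wb'))
a=cv2.resize(c["pixels"][205:235,340:380,::-1],None,fx=14,fy=14,interpolation=cv2.INTER_CUBIC)
b=cv2.resize(s["pixels"][218:243,200:240,::-1],None,fx=14,fy=14,interpolation=cv2.INTER_CUBIC)
cv2.imwrite(f"pics/{n}.png",np.vstack([a,b])[:600])
save(s,n+'w',(100,180,260,300),5)
E
python3 bub.py b1
```

```text
t 19.6 pos [ 574.9 -296.6  109.7] psi 8.0 F [-1.6 -4.7  3. ] g 0.13 -> cm [-0.03  0.14  0.13] yaw -0.01 tiltx [ 0.    -0.001 -1.   ]
```

View pics/b1w.png

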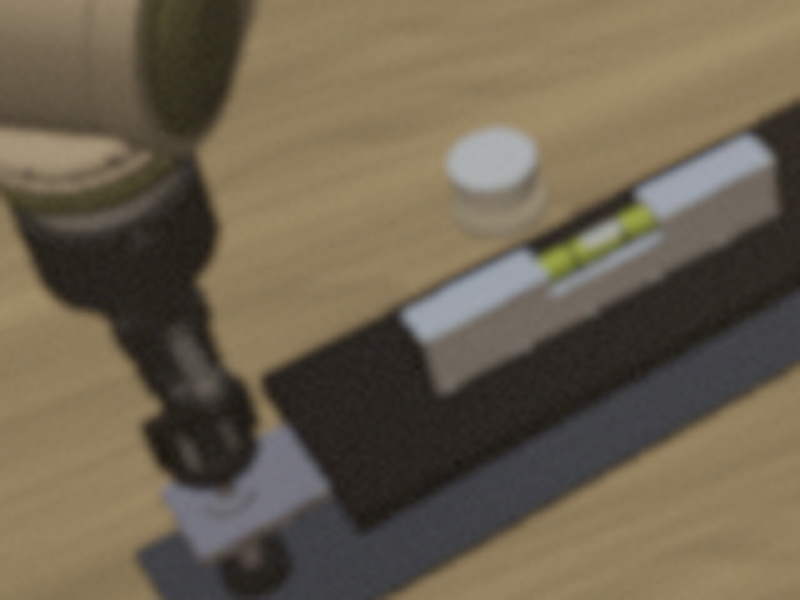

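View pics/b1.png

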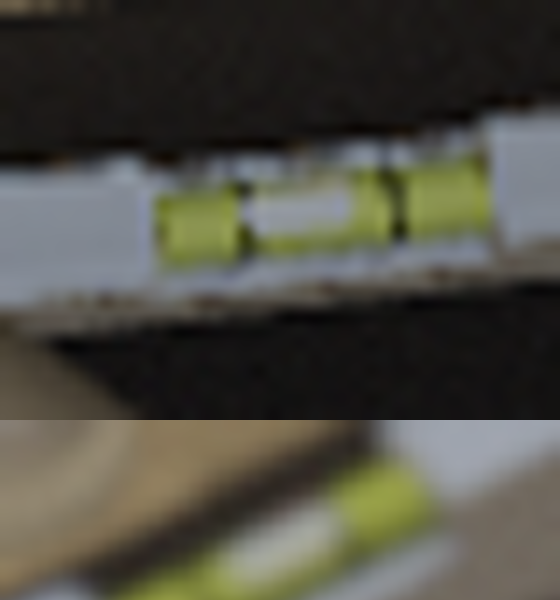

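Emit:
send_rows --rows "0 0 0 0 1;0 0 0 0 2;0 0 0 0 3;0 0 0 0 4;0 0 0 0 4;0 0 0 0 4;0 0 0 0 4;0 0 0 0 4;0 0 0 0 4;0 0 0 0 4;0 0 0 0 4;0 0 0 0 4"

```text
time_s: 20.9
eef_pos: [574.8, -296.5, 109.7]
ee_rot: [0.703, 0.074, 0.703, -0.075]
force: [-2.6, -4.7, 3.2]
grip_width: 0.13
```

Emit:
send_rows --rows "0 0 0 0 0;0 0 0 0 0;0 0 0 0 0;0 0 0 0 0;0 0 0 0 0;0 0 0 0 0;0 0 0 0 0;0 0 0 0 0;0 0 0 0 0;0 0 0 0 0"

```text
time_s: 21.9
eef_pos: [574.8, -296.5, 109.7]
ee_rot: [0.703, 0.074, 0.703, -0.075]
force: [-3.0, -4.4, 4.0]
grip_width: 0.129
```

```bash
python3 bub.py b2
```

```text
t 21.9 pos [ 574.8 -296.5  109.7] psi -12.1 F [-3.  -4.4  4. ] g 0.13 -> cm [-0.03  0.17  0.09] yaw -4.01 tiltx [ 0.    -0.001 -1.   ]
```

View pics/b2.png

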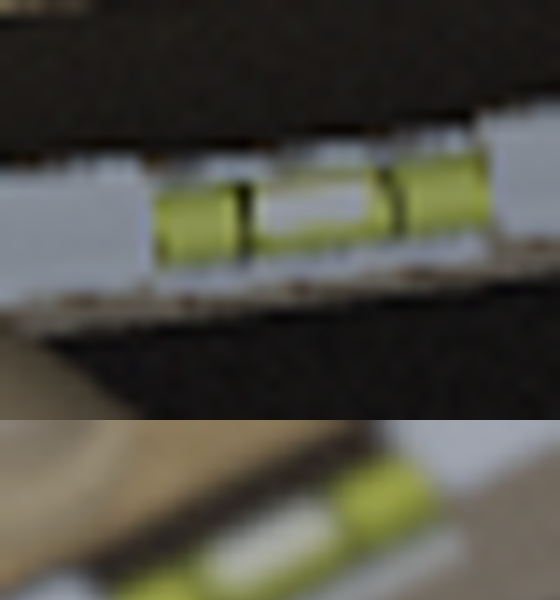

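Emit:
send_rows --rows "0 0 0 0 0.5;0 0 0 0 1;0 0 0 0 1;0 0 0 0 1;0 0 0 0 1;0 0 0 0 1;0 0 0 0 1;0 0 0 0 1;0 0 0 0 1;0 0 0 0 1;0 0 0 0 1;0 0 0 0 1"

```text
time_s: 23.2
eef_pos: [574.8, -296.4, 109.7]
ee_rot: [0.699, 0.105, 0.699, -0.105]
force: [-2.2, -4.0, 3.3]
grip_width: 0.127
```

```bash
python3 bub.py b3
```

```text
t 23.2 pos [ 574.8 -296.4  109.7] psi -17.1 F [-2.2 -4.   3.3] g 0.13 -> cm [-0.03  0.17  0.08] yaw -5.01 tiltx [-0.    -0.001 -1.   ]
```

View pics/b3.png

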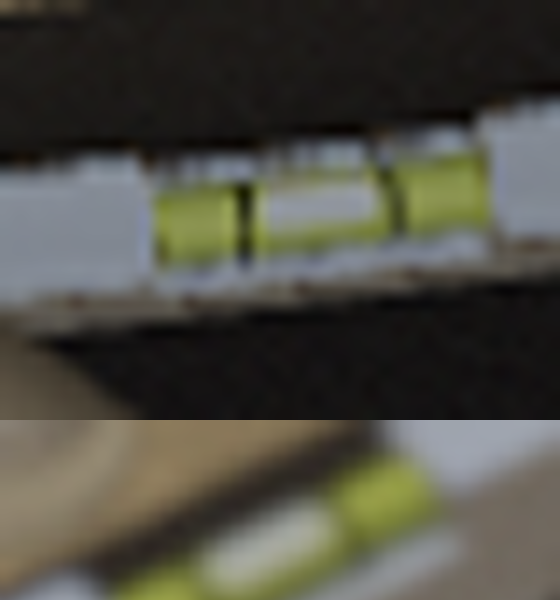

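Emit:
send_rows --rows "1 0 0 0 0;1 0 0 0 0;1 0 0 0 0;1 0 0 0 0;1 -1 0 0 0;1 -4 0 0 0;1 -8 0 0 0;1 -8.5 0 0 0;1 -8.5 0 0 0"

```text
time_s: 24.2
eef_pos: [575.3, -296.2, 196.4]
ee_rot: [0.7, 0.104, 0.698, -0.105]
force: [-0.1, 0.2, -0.3]
grip_width: 0.998
```

```bash
python3 bub.py b4; python3 -c "
from h import *
rel(546,-90.8,170,97.4)"
```

```text
t 24.2 pos [ 575.3 -296.2  196.4] psi -17.1 F [-0.1  0.2 -0.3] g 1.0 -> cm [ 8.64  0.15 -0.  ] yaw -5.01 tiltx [ 0.003 -0.002 -1.   ]
t 24.3 pos [ 574.6 -295.8  193.7] psi -17.1 F [ 0.3 -1.  -0.9] g 1.0 -> cm [ 2.39 18.75 -8.74] yaw -22.89 tiltx [-0.001  0.001 -1.   ]
```

View pics/b4.png

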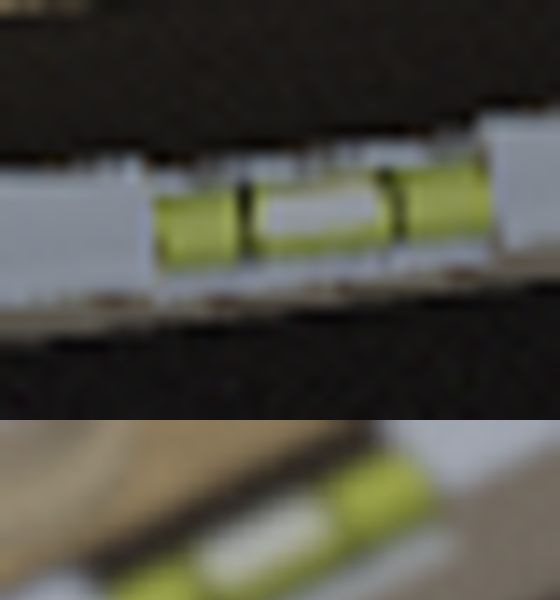

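View pics/b4w.png

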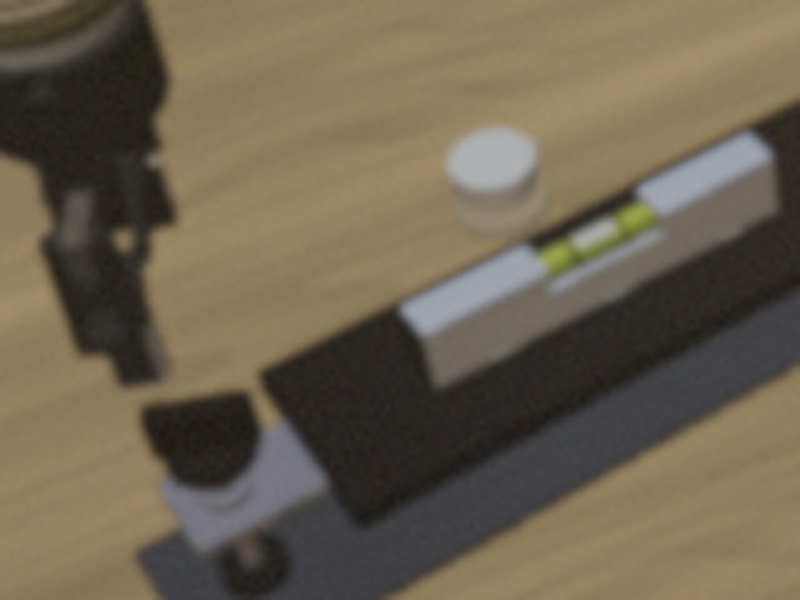

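Emit:
send_rows --rows "1 2.4 18.75 -8.74 -22.9;1 2.4 18.75 -8.74 -22.9;1 2.4 18.75 -8.74 -22.9;1 2.4 18.75 -8.74 -22.9;1 2.4 18.75 -8.74 -22.9;1 2.4 18.75 -8.74 -22.9;1 2.4 18.75 -8.74 -22.9;1 2.4 18.75 -8.74 -22.9;1 2.4 18.75 -8.74 -22.9;1 2.4 18.75 -8.74 -22.9;1 2.4 18.75 -8.74 -22.9;1 2.4 18.75 -8.74 -22.9"

```text
time_s: 25.5
eef_pos: [545.8, -90.9, 169.3]
ee_rot: [0.515, -0.483, 0.516, 0.485]
force: [-0.2, -0.3, 0.9]
grip_width: 1.003
```

Emit:
send_rows --rows "1 0 0 0 0;1 0 0 0 0;1 0 0 0 0"

```text
time_s: 25.8
eef_pos: [546.2, -91.1, 170.1]
ee_rot: [0.517, -0.481, 0.518, 0.482]
force: [-0.7, 1.1, 0.8]
grip_width: 0.998
```

```bash
python3 -c "
from h import *
rel(546,-90.8,120,97.4)"
```

```text
t 25.8 pos [546.2 -91.1 170.1] psi 85.9 F [-0.7  1.1  0.8] g 1.0 -> cm [5.01 0.02 0.02] yaw -2.3 tiltx [-0.001  0.    -1.   ]
```

Emit:
send_rows --rows "1 1 0 0 -1.5;1 3 0 0 -2.3;1 4.5 0 0 -2.3;1 5 0 0 -2.3;1 5 0 0 -2.3"

```text
time_s: 26.3
eef_pos: [546.2, -91.1, 120.1]
ee_rot: [0.466, -0.531, 0.466, 0.532]
force: [-0.4, -0.0, -0.6]
grip_width: 0.999
```

```bash
python3 -c "
from h import *
rel(546,-90.8,112,97.4)
c=capture('scene');save(c,'p1',(150,180,260,270),7)"
```

```text
t 26.3 pos [546.2 -91.1 120.1] psi 97.5 F [-0.4 -0.  -0.6] g 1.0 -> cm [0.81 0.01 0.03] yaw 0.02 tiltx [-0.001  0.    -1.   ]
```

View pics/p1.png

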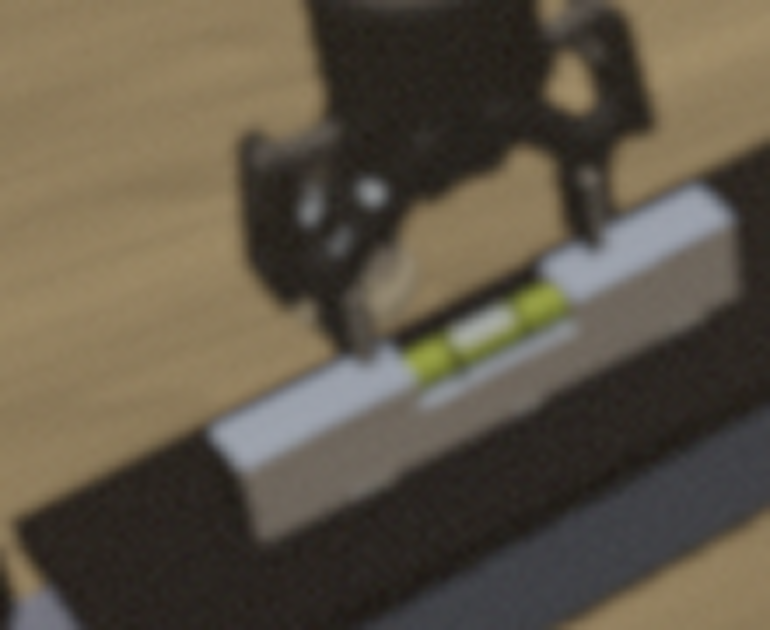

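Emit:
send_rows --rows "1 0.3 0 0 0;1 0.6 0 0 0;1 0.8 0 0 0;1 0.8 0 0 0"

```text
time_s: 26.75
eef_pos: [546.3, -91.1, 112.4]
ee_rot: [0.466, -0.532, 0.466, 0.532]
force: [0.4, 0.3, 0.7]
grip_width: 1.004
```

Emit:
send_rows --rows "1 0.2 0 0 0;1 0.2 0 0 0"

```text
time_s: 26.95
eef_pos: [546.3, -91.1, 110.4]
ee_rot: [0.466, -0.532, 0.466, 0.532]
force: [0.4, 0.4, -0.4]
grip_width: 1.0
```

Emit:
send_rows --rows "1 0.15 0 0 0;1 0.15 0 0 0"

```text
time_s: 27.15
eef_pos: [546.3, -91.1, 108.9]
ee_rot: [0.466, -0.532, 0.466, 0.532]
force: [-0.3, -0.1, 0.3]
grip_width: 1.0
```

Emit:
send_rows --rows "1 0.1 0 0 0;1 0.1 0 0 0"

```text
time_s: 27.35
eef_pos: [546.3, -91.1, 107.9]
ee_rot: [0.466, -0.532, 0.466, 0.532]
force: [-0.2, 0.2, 0.7]
grip_width: 1.002
```

Emit:
send_rows --rows "1 0.1 0 0 0;1 0.1 0 0 0"

```text
time_s: 27.55
eef_pos: [546.3, -91.1, 106.9]
ee_rot: [0.466, -0.532, 0.466, 0.532]
force: [0.2, 0.3, -0.4]
grip_width: 1.002
```

Emit:
send_rows --rows "1 0.1 0 0 0;1 0.1 0 0 0"

```text
time_s: 27.75
eef_pos: [546.6, -91.1, 106.7]
ee_rot: [-0.466, 0.532, -0.466, -0.532]
force: [-1.5, 0.2, 5.6]
grip_width: 0.999
```

Emit:
send_rows --rows "1 0.06 0 0 0;1 0.06 0 0 0;1 0.06 0 0 0;1 0.06 0 0 0;1 0.06 0 0 0;1 0.06 0 0 0"

```text
time_s: 28.35
eef_pos: [546.8, -91.1, 106.6]
ee_rot: [-0.466, 0.532, -0.466, -0.531]
force: [-1.9, 0.5, 8.5]
grip_width: 0.999
```

Emit:
send_rows --rows "1 0 0 0 0;1 0 0 0 0;1 0 0 0 0;1 0 0 0 0;1 0 0 0 0;1 0 0 0 0"

```text
time_s: 28.95
eef_pos: [546.8, -91.1, 106.6]
ee_rot: [-0.466, 0.532, -0.466, -0.531]
force: [-0.8, 1.3, 9.4]
grip_width: 0.999
```

```bash
python3 -c "
from h import *
rel(546,-90.8,112,97.4)
c=capture('scene');save(c,'p2',(150,180,260,270),7);save(c,'p2f')
c=capture('top');save(c,'p2t')"
```

```text
t 28.95 pos [546.8 -91.1 106.6] psi 97.6 F [-0.8  1.3  9.4] g 1.0 -> cm [-0.54  0.07  0.04] yaw 0.03 tiltx [ 0.002 -0.    -1.   ]
```

View pics/p2.png

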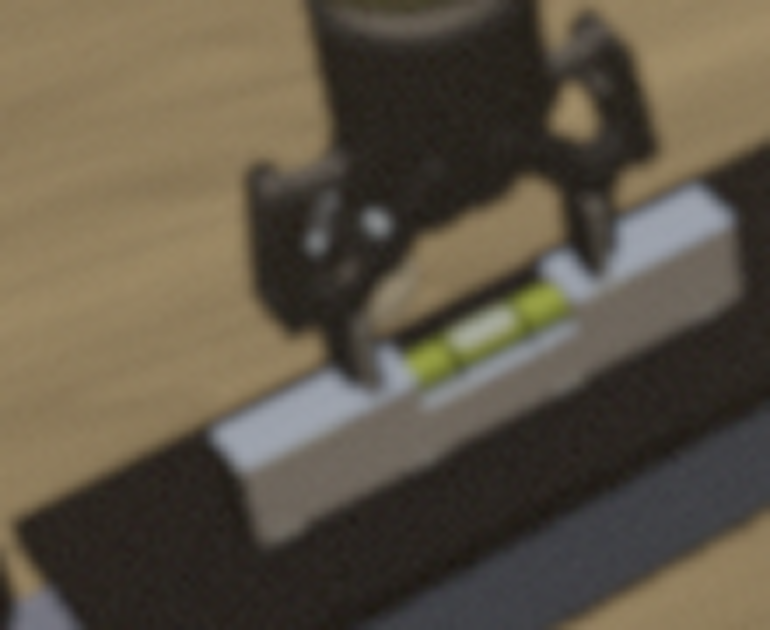

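View pics/p2f.png

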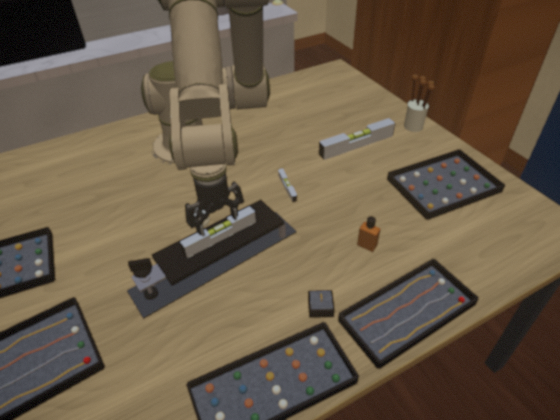

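Emit:
send_rows --rows "1 0.01 0 0 0;1 0.01 0 0 0;1 0.01 0 0 0;1 0.01 0 0 0;1 0.01 0 0 0;1 0.01 0 0 0;1 0.01 0 0 0;1 0.01 0 0 0"

```text
time_s: 29.85
eef_pos: [546.8, -91.1, 106.6]
ee_rot: [-0.466, 0.532, -0.466, -0.531]
force: [-2.0, 1.2, 9.3]
grip_width: 0.995
```

```bash
python3 -c "
from h import *
c=capture('scene');save(c,'p3',(195,210,245,250),14)
print(ctrl.sense()['force'])"
```

```text
[-1.90382563  0.83152885  9.14349889]
```

View pics/p3.png

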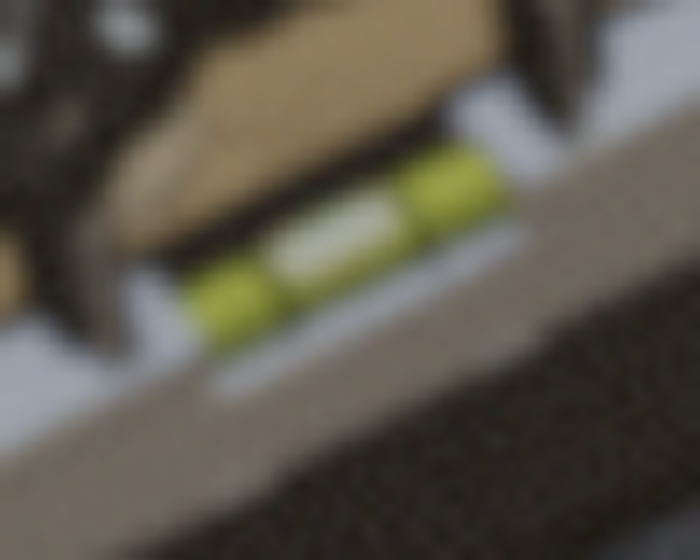

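Between its two lines (about (275,280) and (408,215)) the bubble sits centred at about (338,238). Both fingertips are on the solid tops.

```bash
python3 -c "
from h import *
print(workorder.finish_job())"
```

```text
the job is handed in; nothing more can be done
None
```

The job was handed in at about 30 s with the level pressed down on the shelf and the bubble centred.

- **Choice of level:** Of three look-alikes I took the one measuring 200 mm. The others measured 297 mm and 134 mm.
- **First seating:** I stood it along the shelf, let go, then pressed it flat with both fingertips on its solid tops. I held that at about 9–10 N. Force peaked briefly at about 20 N while the level was still gripped and at 16 N in the press itself, both above the requested 10 N.
- **Levelling:** I turned the knob about 80° clockwise, going by the bubble. In the top view the bubble stayed within about 0.5 mm of the middle after I let go of the knob.
- **Final press:** The last force reading was 9.1–9.3 N, slightly under 10 N. The bubble was clear of both lines in the scene picture and within about 1.5 mm of the middle, a rougher reading than from the top camera.
- **Bystanders:** I touched none of the ring box, perfume bottle or jar. The ring box and bottle looked unmoved in the last full scene picture. The arm hid the jar there, but it looked in place in a picture a few seconds earlier.

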